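# Park the sliding shelf of the sorting tray over the bolt box

### The job

The plywood shelf board is loose on the rails of the clear sorting tray, between its two parking places. With a fingertip, push the shelf along the rails over the end of the tray that holds the lidded bolt box, until you feel it drop into its notches and it lies flat on the rails; then take your hand away. Only push it: do not lift the shelf off its rails, do not touch the cup and the jar standing on it, and leave the box and the tub in the tray and the things on the table where they are.

Things in the scene. Friction and masses are not known exactly. Their poses are not given: they have to be found in the camera images.
- tray: Clear sorting tray fixed to the table, 224 mm (its x) by 400 mm (its y), turned up to 20 degrees. Origin: centre of its underside, z up. On each long side lies an aluminium rail along y, 26 mm wide, top 70 mm up, inner edge 82 mm from the centre line; outside it a guide flange, top 85 mm up, inner face 108 mm off. End walls 58 mm high, dividers 37 mm high at y = +-70 mm; open above.
- park_a (a point): The parking place at the tray's +y end: point on the tray's centre line at y = +120 mm, level with the rail tops. The notches in both rails (24 mm long, 7 mm deep) let the shelf down 6 mm when its centre comes within about 4 mm of this point, and stop it there. Axes as the tray's.
- park_b (a point): The same parking place at the tray's -y end (y = -120 mm). Between the two the shelf slides freely; no other notch catches it on the way.
- board: Plywood shelf across the rails, 213 mm (its x) by 130 mm (its y, along the rails); deck 9 mm, rim 8 mm wide rising 12 mm above it, so its upright edges are 21 mm high. Origin: centre of the deck's underside, 76 mm above the tray's origin sliding on its 6 mm feet, 70 mm once dropped. Axes nearly the tray's. Starts within 45 mm of the tray's middle. Takes about 2.5 to 8 N to push; far more at the notches.
- bolt_box: Rectangular clear box with a shut lid, full of dark bolts, 106 mm (its x) by 76 mm (its y) and 40 mm high, standing on the tray's floor in one end compartment, about 140 mm from the tray's middle (either end). Origin: centre of its underside. The shelf passes 25 mm above it.
- nut_tub: Round open clear tub with nuts, 76 mm across, 40 mm high, standing in the end compartment at the other end of the tray. Origin: centre of its underside.
- cup: Small round open cup of nuts standing on the shelf's deck, 60 mm across, 42 mm high. Origin: centre of its underside, 9 mm above the board's origin.
- jar: Small jar with a lid standing on the shelf's deck, 44 mm across, 44 mm high. Origin: centre of its underside, 9 mm above the board's origin.
- screw_box: Lidded clear box on the table to the left, 96 by 71 mm, 35 mm high. Origin: centre of its underside. Leave alone.
- screwdriver: Screwdriver lying on the table to the right, 180 mm long. Origin: under its middle. Leave alone.
- spare_tub: Empty clear tub on the table to the right, 104 mm across, 55 mm high. Origin: centre of its underside. Leave alone.
- can: Can on the table to the left, 66 mm across, 120 mm high. Origin: centre of its underside. Leave alone.
Not all that is in view belongs to the job. Of the things shaped like the board, the plywood one is meant.

How it is judged:
By the outcome, as a careful person would: the job done as asked, in the order asked, and still so for the second after the job is handed in, with the robot touching nothing.
It also fails if it takes over 35 s, if anything falls off the work surface, if the arm or the gripper's body presses on something with over 40 N, if the wrist force passes 120 N, or if a joint passes its speed limit or range.

### The arm

A 6-joint arm with a two-finger parallel gripper is mounted at the origin on the work surface. World frame = base frame: x ahead of the robot, y to its left, z up, the work surface at z = 0. Lengths are in m, angles in rad, forces in N, time in s.
With the tool pointing down it reaches from about 0.3 to 0.875 m from the base axis. Payload 6.4 kg.
Tool frame: the origin (TCP) lies at the very end of the fingers, on their centre line; the grasp point (between the pads) lies 19 mm behind it (ctrl.hold_point_z is the distance from the TCP to the grasp point, in m); y points along the fingers, x is the direction in which the jaws open and shut, and the axes are right-handed (so a half turn about y gives the same grasp; the last joint's range is limited). The gripper opens to 85 mm and grips with 20 to 120 N. Pads are 22 mm wide; open, the fingers measure 114 mm over their backs; the gripper's body (76 mm by 85 mm) begins 54 mm behind the grasp point. The pads swing forward as they close: fully open they stand 13 mm farther back than shut.
Start: joints at [-1.541, 0.181, 1.607, -0, 1.354, -0.206], TCP at [0.134, -0.559, 0.231] pointing down, gripper open.
Joint ranges: [-2.99, 2.99], [-0.89, 2.07], [0.3, 2.58], [-1.14, 4.28], [0, 2.63], [-3.12, 3.12]. Speed limits (rad/s): [2.57, 2.57, 3.01, 3.14, 3.14, 3.14].

### API

Orientations are given as a unit quaternion [w, x, y, z].
In Python, from bench import ctrl, imaging gives the robot as it stands.
- The arm moves only by the shell command python3 -m jog 'ROWS'. ROWS is JSON, a list of rows, each a list of 3 entries, a list of its own where there are three numbers: the shift along the tool's x, y, z in cm, then the turn, a rotation vector about the tool's x, y, z in rad, then the finger opening in cm, from 0 to 8.54. A call has 1 to 12 rows; each row shifts and turns the pose as measured when the row begins, along the tool's axes as they then stand; what a row does not reach is not made up. A row lasts 1/12 s, in which the tool goes at most 41.7 mm and 7.16 degrees, less where a joint would pass 70% of its speed; a pose out of reach is approached as far as the arm can. A call is refused whole if a number of a shift passes 4.17 or a number of a turn 0.125, either way. A call with a gripper value outside its range is refused whole. The fingers move at their own pace and stop on an object; the grip force is fixed at half the most. Time passes only in rows, so rows that do not move let the fingers close. It gives the time, the measured TCP pose, the force and the opening at its end, in the units of the state.
- ctrl.get_obs(): the state, without advancing time (a new reading comes with each control period).
- imaging.camera(name): name is "scene" or "top" or "wrist"; returns a dict with "frame" (480x640x3 uint8, red, green, blue), "depth" (480x640 float32, m along the optical axis (not along the pixel's ray), 0 where there is no reading), "K" (3x3 intrinsics, pixels), "R" (3x3) and "t" (3): a world point X has camera coordinates R X + t. Camera axes: x right, y down, z forward; pixel columns grow to the right and rows downward; lengths in m; the calibration is good to about 2 mm. A picture is of the moment at which its call begins.
- ctrl.hand_in(): hands the job in, once; it reports no verdict.
The state is a dict: "time_s": time; "q": joint angles; "dq": joint speeds; "joint_efforts": joint torques, N m; "eef_pos": TCP position; "eef_rot": TCP orientation; "wrist_force": force on the tool from outside, world axes, zero at the start; "torque": the same for the moment, N m; "opening": opening from 0.0 (shut) to 1.0 (fully open).
Only numpy, scipy, OpenCV 4.12 (cv2) and the standard library are available. Lean on these libraries where they do the work, as an engineer would, in place of code of your own. Each camera call takes 0.05 s, during which the arm holds its last target. There are 200 camera calls.

## Working session

There is one attempt and no reset: what is moved stays moved. The work goes in short steps, Python scripts to look and compute and a shell command to move; the robot and the scene stay as the last step left them, time stands still between calls to the robot, and variables do not carry over. Pictures are saved under pics/ and viewed, about 8 in all and at most 12, crops included, and the job is handed in when it is done.

```bash
mkdir -p pics; cat > h.py <<'E'
import numpy as np, cv2
from bench import ctrl, imaging
def snap(n,f):
    c=imaging.camera(n); np.savez('pics/'+f+'.npz',**c)
    cv2.imwrite('pics/'+f+'.png',c['frame'][:,:,::-1]); return c
def load(f): return dict(np.load('pics/'+f+'.npz'))
def ray(c,u,v,z):
    R,t=c['R'],c['t']; o=-R.T@t; d=R.T@np.linalg.inv(c['K'])@[u,v,1]
    return o+d*(z-o[2])/d[2]
def proj(c,X):
    p=c['K']@(c['R']@np.asarray(X)+c['t']); return p[:2]/p[2]
E
python3 - <<'E'
from h import *
a=snap('top','top0'); b=snap('scene','sc0')
for c in(a,b): print(-c['R'].T@c['t'],c['R'][2])
print(ctrl.get_obs())
E
```

```text
[ 0.35194662 -0.02475268  1.61397906] [ 0.06612863  0.01684748 -0.99766887]
[1.25935743 0.21431023 1.01517733] [-0.64425607 -0.19487231 -0.7395667 ]
{'time_s': 0.1, 'q': array([-1.54128518e+00,  1.81475082e-01,  1.60792667e+00,  4.25827301e-06,
        1.35378255e+00, -2.06271195e-01]), 'dq': array([ 3.82116673e-04, -2.48674615e-03, -3.13568247e-03,  2.11484811e-03,
        3.10311931e-05,  1.23500476e-03]), 'joint_efforts': array([ 5.65604660e-04, -4.45873654e+01, -3.52237558e+01, -2.74242011e-04,
        4.10897657e-03,  2.17457762e-05]), 'eef_pos': array([ 0.13434151, -0.55857133,  0.23046053]), 'eef_rot': array([ 0.55577063, -0.55490578,  0.43808053, -0.43736031]), 'wrist_force': array([-0.2690845 , -0.17648451,  0.65854189]), 'torque': array([-0.01008024, -0.01084936, -0.04320808]), 'opening': 1.0000310033536948}
```

View pics/top0.png

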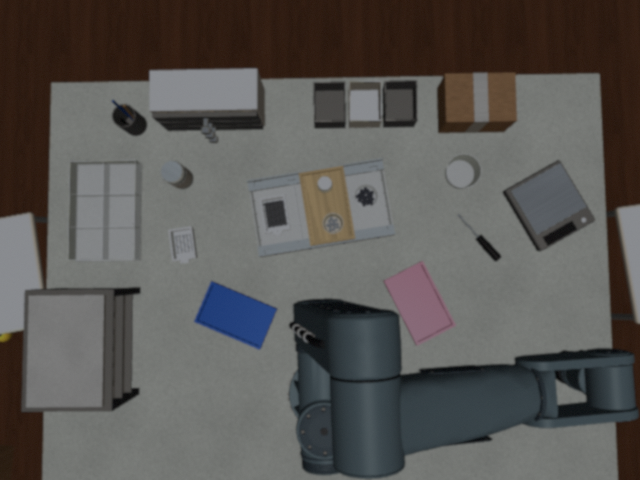

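View pics/sc0.png

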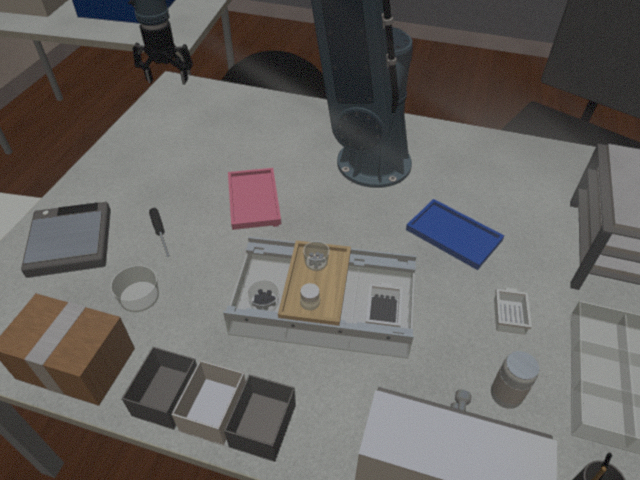

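Top view: the tray lies around (320,208). The plywood board is at (327,206), with the jar at (324,184) and the cup at (333,224) on it. The rectangular bolt box is at (275,213), towards world +y, and the round nut tub at (366,196). Board look-alikes are the blue tray (236,314) and the pink tray (419,302); the plywood one is the board I want. Next is a close crop.

```bash
python3 - <<'E'
from h import *
c=load('top0'); im=c['frame'][140:270,235:405,::-1]
cv2.imwrite('pics/crop0.png',cv2.resize(im,None,fx=4.7,fy=4.6,interpolation=cv2.INTER_CUBIC))
E
```

```text
(no output)
```

View pics/crop0.png

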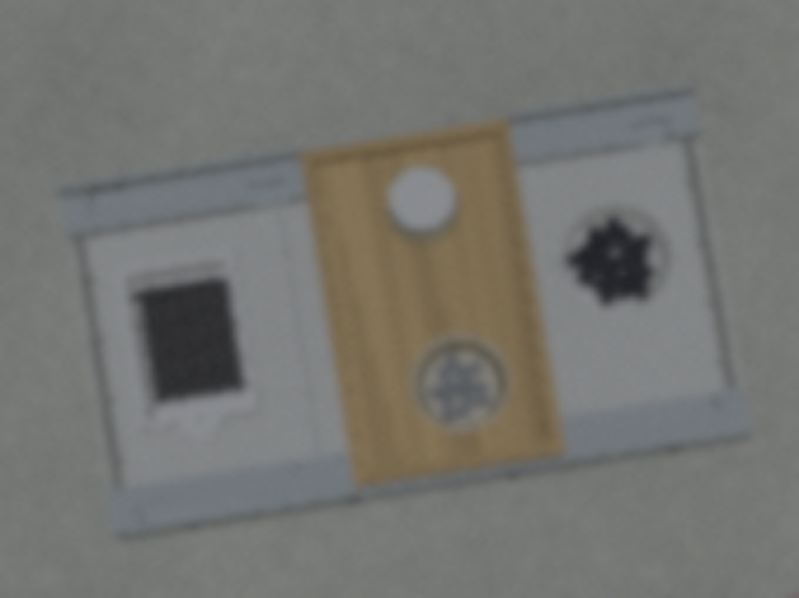

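The crop confirms it: the plywood board with the white-lidded jar (422,200) and the nut cup (462,383) on it. The box full of bolts is at left (190,340) and the round tub at right (615,260). Next I measure.

```bash
python3 - <<'E'
from h import *
c=load('top0')
f=lambda p,z: ray(c,235+(p[0]+.5)/4.7-.5,140+(p[1]+.5)/4.6-.5,z)[:2]
T=[f(p,.085) for p in[(62,190),(695,90),(750,435),(118,537)]]
B=[f(p,.097) for p in[(302,155),(508,122),(563,452),(355,485)]]
for n,Q in(('tray',T),('board',B)):
    Q=np.array(Q);y=(Q[0]-Q[1]+Q[3]-Q[2])/2;x=(Q[0]-Q[3]+Q[1]-Q[2])/2
    print(n,Q.round(4).tolist(),Q.mean(0),'len',np.hypot(*y),np.hypot(*x),'yaw',np.degrees(np.arctan2(-y[0],y[1])),np.degrees(np.arctan2(x[1],x[0])))
    if n=='tray': tc=Q.mean(0);u=y/np.hypot(*y)
print('board along', (np.mean(B,0)-tc)@u, u)
print('cup',f((462,383),.127),'jar',f((422,200),.129))
E
```

```text
tray [[0.6254, 0.2181], [0.6837, -0.1731], [0.4654, -0.2028], [0.4061, 0.184]] [0.54512364 0.00655899] len 0.39343099826217726 0.22108755555615653 yaw 8.597611379886578 8.286777605782717
board [[0.6433, 0.0689], [0.6624, -0.0574], [0.4553, -0.0881], [0.4363, 0.0382]] [ 0.54933275 -0.00958952] len 0.12774005890429468 0.2093577196197755 yaw 8.58316981790902 8.41805832790359
board along -0.016596288293274124 [-0.14949412  0.98876261]
cup [ 0.49604092 -0.02731803] jar [ 0.60841331 -0.00470773]
```

```bash
cat >> h.py <<'E'
from scipy.spatial.transform import Rotation as Ro
U=np.array([-.148,.989,0]); TC=np.array([.545,.0066,0])
def goto(p,yawdir=None):
    o=ctrl.get_obs();q=o['eef_rot'];R=Ro.from_quat([q[1],q[2],q[3],q[0]]).as_matrix()
    print('t',o['time_s'],'pos',o['eef_pos'].round(4),'F',o['wrist_force'].round(2),'along',((o['eef_pos']-TC)@U).round(4),'op',o['opening'])
    print('tool axes (cols)\n',R.round(3)); print('shift cm tool',(R.T@(np.array(p)-o['eef_pos'])*100).round(2))
    a=R.T@U; print('U in tool',a.round(3)); return R
E
python3 - <<'E'
from h import *
goto([.566,-.123,.2])
E
```

```text
t 0.1 pos [ 0.1343 -0.5586  0.2305] F [-0.27 -0.18  0.66] along -0.4982 op 1.0000310033536948
tool axes (cols)
 [[ 0.234 -0.     0.972]
 [-0.972  0.002  0.234]
 [-0.002 -1.     0.   ]]
shift cm tool [-32.26   3.11  52.15]
U in tool [-0.996  0.002  0.087]
```

```bash
python3 -m jog '[[[-2.1,0.2,3.5],[0,0.087,0],0],[[-2.1,0.2,3.5],[0,0,0],0],[[-2.1,0.2,3.5],[0,0,0],0],[[-2.1,0.2,3.5],[0,0,0],0],[[-2.1,0.2,3.5],[0,0,0],0],[[-2.1,0.2,3.5],[0,0,0],0],[[-2.1,0.2,3.5],[0,0,0],0],[[-2.1,0.2,3.5],[0,0,0],0],[[-2.1,0.2,3.5],[0,0,0],0],[[-2.1,0.2,3.5],[0,0,0],0],[[-2.1,0.2,3.5],[0,0,0],0],[[0,0,0],[0,0,0],0]]'
python3 -c "
from h import *
goto([.566,-.123,.12])"
```

```text
time_s: 1.1
eef_pos: [0.4846, -0.2633, 0.2032]
eef_rot: [0.534, -0.532, 0.467, -0.463]
wrist_force: [-0.4, 0.5, -0.2]
opening: -0.0
t 1.1 pos [ 0.4846 -0.2633  0.2032] F [-0.43  0.51 -0.16] along -0.258 op -3.015704276025282e-05
tool axes (cols)
 [[ 0.135 -0.003  0.991]
 [-0.991  0.007  0.135]
 [-0.007 -1.    -0.002]]
shift cm tool [-12.75   8.39   9.97]
U in tool [-1.     0.007 -0.013]
```

```bash
python3 -m jog '[[[-2.5,0.8,2],[0,-0.013,0],0],[[-2.5,1.4,2],[0,0,0],0],[[-2.5,1.6,2],[0,0,0],0],[[-2.5,1.8,2],[0,0,0],0],[[-2.5,1.8,1.9],[0,0,0],0],[[0,0,0],[0,0,0],0],[[0,0,0],[0,0,0],0]]'
python3 - <<'E'
from h import *
goto([.566,-.123,.080])
c=snap('scene','sc1'); cv2.imwrite('pics/crop1.png',cv2.resize(c['frame'][200:370,200:440,::-1],None,fx=3.3,fy=3.3,interpolation=cv2.INTER_CUBIC))
E
```

```text
time_s: 1.68
eef_pos: [0.5675, -0.1171, 0.1247]
eef_rot: [0.537, -0.537, 0.463, -0.458]
wrist_force: [-0.6, -0.6, 0.1]
opening: 0.003
t 1.6833 pos [ 0.5675 -0.1171  0.1247] F [-0.62 -0.57  0.11] along -0.1257 op 0.002532389851358322
tool axes (cols)
 [[ 0.152 -0.005  0.988]
 [-0.988  0.005  0.152]
 [-0.006 -1.    -0.004]]
shift cm tool [ 0.59  4.47 -0.22]
U in tool [-1.     0.006  0.004]
```

View pics/crop1.png

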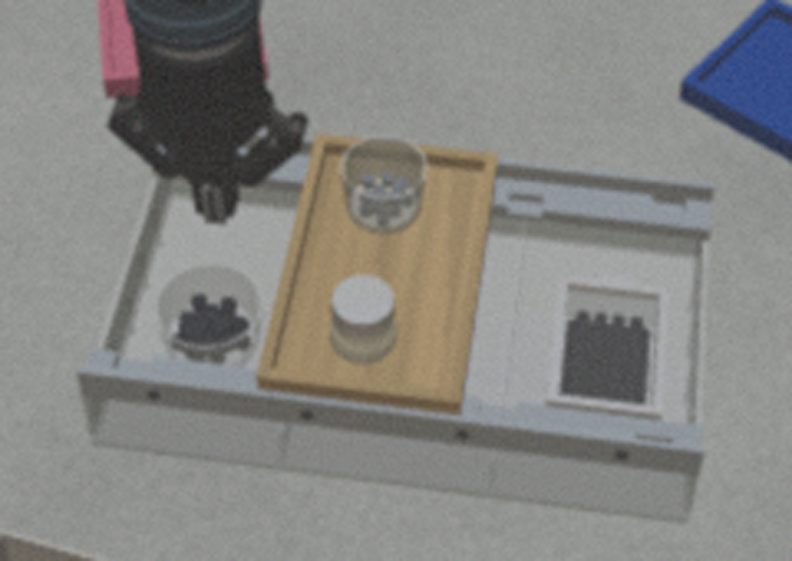

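Crop: the shut fingertip at (215,215) is over the tub end, clear of the board's near edge (about (290,260)). The knuckles stick out along the push direction towards the cup (383,185), so I'll turn the gripper 90° first.

```bash
python3 -c "
from h import *
o=ctrl.get_obs();print(o['q'].round(3))
from h import Ro"
python3 -m jog '[[[0,0,0],[0,0.12,0],0],[[0,0,0],[0,0.12,0],0]]'; python3 -c "
from h import *
print(ctrl.get_obs()['q'].round(3));goto([.566,-.123,.080])"
```

```text
[-0.41   0.31   1.679  0.003  1.16   1.007]
time_s: 1.9
eef_pos: [0.5663, -0.1184, 0.1246]
eef_rot: [0.476, -0.476, 0.526, -0.52]
wrist_force: [-0.2, -1.0, -0.1]
opening: 0.001
[-0.413  0.31   1.68   0.003  1.161  1.251]
t 1.9 pos [ 0.5663 -0.1184  0.1246] F [-0.2  -0.97 -0.09] along -0.1267 op 0.0010212517885494282
tool axes (cols)
 [[-0.093 -0.007  0.996]
 [-0.996  0.006 -0.093]
 [-0.005 -1.    -0.007]]
shift cm tool [0.49 4.46 0.05]
U in tool [-0.971  0.007 -0.24 ]
```

```bash
python3 -m jog '[[[0,0,0],[0,-0.12,0],0],[[0,0,0],[0,-0.12,0],0],[[0,0,0],[0,-0.12,0],0],[[0,0,0],[0,-0.12,0],0],[[0,0,0],[0,-0.12,0],0],[[0,0,0],[0,-0.12,0],0],[[0,0,0],[0,-0.12,0],0],[[0,0,0],[0,-0.12,0],0],[[0,0,0],[0,-0.12,0],0],[[0,0,0],[0,-0.12,0],0],[[0,0,0],[0,-0.12,0],0],[[0,0,0],[0,-0.12,0],0]]'; python3 -m jog '[[[0,0,0],[0,-0.12,0],0],[[0,0,0],[0,-0.12,0],0],[[0,0,0],[0,-0.12,0],0],[[0,0,0],[0,0,0],0]]'; python3 -c "
from h import *
print(ctrl.get_obs()['q'].round(3));goto(TC-.127*U+np.array([0,0,.080]))"
```

```text
time_s: 2.9
eef_pos: [0.5635, -0.1393, 0.1346]
eef_rot: [-0.703, 0.705, -0.068, 0.071]
wrist_force: [0.0, -0.2, -0.1]
opening: -0.004
time_s: 3.23
eef_pos: [0.5625, -0.1465, 0.1382]
eef_rot: [-0.702, 0.707, 0.065, -0.061]
wrist_force: [-0.6, 0.2, 0.1]
opening: -0.004
[-0.457  0.287  1.678 -0.003  1.167 -0.635]
t 3.2333 pos [ 0.5625 -0.1465  0.1382] F [-0.64  0.17  0.15] along -0.154 op -0.004406878197512089
tool axes (cols)
 [[ 0.984  0.007 -0.178]
 [ 0.178 -0.007  0.984]
 [ 0.006 -1.    -0.008]]
shift cm tool [0.59 5.8  2.73]
U in tool [ 0.03  -0.008  1.   ]
```

```bash
python3 -m jog '[[[0.2,2,0.7],[0,0.03,0],0],[[0.2,2,0.7],[0,0,0],0],[[0.2,1.5,0.5],[0,0,0],0],[[0,0,0],[0,0,0],0],[[0,0,0],[0,0,0],0]]'; python3 -c "
from h import *
goto(TC-.11*U+np.array([0,0,.080]))"
```

```text
time_s: 3.65
eef_pos: [0.567, -0.1345, 0.0865]
eef_rot: [-0.701, 0.71, 0.048, -0.038]
wrist_force: [-0.0, -0.4, 0.7]
opening: -0.003
t 3.65 pos [ 0.567  -0.1345  0.0865] F [-0.   -0.42  0.68] along -0.1428 op -0.003229585519891781
tool axes (cols)
 [[ 0.992  0.015 -0.121]
 [ 0.122 -0.012  0.993]
 [ 0.013 -1.    -0.014]]
shift cm tool [-0.18  0.6   3.28]
U in tool [-0.027 -0.014  1.   ]
```

```bash
python3 -m jog '[[[-0.1,0.4,0.8],[0.014,-0.027,0.013],0],[[0,0.2,0.8],[0,0,0],0],[[0,0,0.8],[0,0,0],0],[[0,0,0.5],[0,0,0],0],[[0,0,0.4],[0,0,0],0],[[0,0,0.4],[0,0,0],0],[[0,0,0.4],[0,0,0],0]]'; python3 -c "
from h import *
goto(TC-.075*U+np.array([0,0,.080]))"
```

```text
time_s: 4.23
eef_pos: [0.5617, -0.0934, 0.0847]
eef_rot: [-0.705, 0.706, 0.053, -0.05]
wrist_force: [0.6, 0.7, 0.3]
opening: -0.004
t 4.2333 pos [ 0.5617 -0.0934  0.0847] F [0.58 0.66 0.31] along -0.1013 op -0.003674955415739233
tool axes (cols)
 [[ 0.99   0.004 -0.144]
 [ 0.144 -0.002  0.99 ]
 [ 0.004 -1.    -0.002]]
shift cm tool [-0.18  0.47  2.63]
U in tool [-0.004 -0.002  1.   ]
```

```bash
python3 -m jog '[[[0,0.3,0.3],[0,0,0],0],[[0,0.2,0.3],[0,0,0],0],[[0,0,0.4],[0,0,0],0],[[0,0,0.4],[0,0,0],0],[[0,0,0.4],[0,0,0],0],[[0,0,0.4],[0,0,0],0]]'; python3 -c "
from h import *
goto(TC-.0*U+np.array([0,0,.080]))
c=snap('scene','sc2'); cv2.imwrite('pics/crop2.png',cv2.resize(c['frame'][200:370,200:440,::-1],None,fx=3.3,fy=3.3,interpolation=cv2.INTER_CUBIC))"
```

```text
time_s: 4.73
eef_pos: [0.5593, -0.0713, 0.08]
eef_rot: [-0.703, 0.707, 0.054, -0.049]
wrist_force: [0.9, -2.3, -0.5]
opening: -0.002
t 4.7333 pos [ 0.5593 -0.0713  0.08  ] F [ 0.87 -2.31 -0.5 ] along -0.0792 op -0.0020812486770625015
tool axes (cols)
 [[ 0.989  0.007 -0.145]
 [ 0.145 -0.006  0.989]
 [ 0.006 -1.    -0.007]]
shift cm tool [-0.28 -0.06  7.92]
U in tool [-0.003 -0.007  1.   ]
```

View pics/crop2.png

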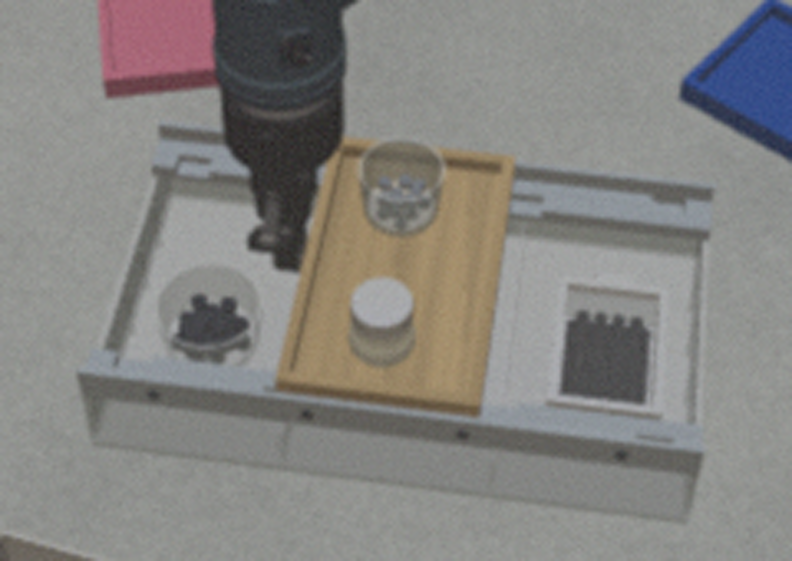

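Crop 2: the fingertip (285,255) presses on the board's near edge. The board has moved about 10 mm, the cup and jar stand undisturbed, and the force is about 2.5 N. I keep pushing.

```bash
python3 -m jog '[[[0,0,0.5],[0,0,0],0],[[0,0,0.5],[0,0,0],0],[[0,0,0.5],[0,0,0],0],[[0,0,0.5],[0,0,0],0],[[0,0,0.5],[0,0,0],0],[[0,0,0.5],[0,0,0],0],[[0,0,0.5],[0,0,0],0],[[0,0,0.5],[0,0,0],0],[[0,0,0.5],[0,0,0],0],[[0,0,0.5],[0,0,0],0],[[0,0,0.5],[0,0,0],0],[[0,0,0.5],[0,0,0],0]]'; python3 -c "
from h import *
goto(TC+.044*U+np.array([0,0,.080]))"
```

```text
time_s: 5.78
eef_pos: [0.5499, -0.0063, 0.08]
eef_rot: [-0.703, 0.708, 0.054, -0.049]
wrist_force: [0.4, -4.0, 0.3]
opening: -0.002
t 5.7833 pos [ 0.5499 -0.0063  0.08  ] F [ 0.39 -3.98  0.32] along -0.0135 op -0.0024547173471292545
tool axes (cols)
 [[ 0.989  0.008 -0.145]
 [ 0.145 -0.007  0.989]
 [ 0.007 -1.    -0.008]]
shift cm tool [-0.32 -0.04  5.74]
U in tool [-0.003 -0.008  1.   ]
```

```bash
python3 -m jog '[[[0,0,0.5],[0,0,0],0],[[0,0,0.5],[0,0,0],0],[[0,0,0.5],[0,0,0],0],[[0,0,0.5],[0,0,0],0],[[0,0,0.5],[0,0,0],0],[[0,0,0.5],[0,0,0],0],[[0,0,0.3],[0,0,0],0],[[0,0,0.2],[0,0,0],0]]'; python3 -c "
from h import *
goto(TC+.044*U+np.array([0,0,.080]))
c=snap('top','top1'); cv2.imwrite('pics/crop3.png',cv2.resize(c['frame'][140:270,235:405,::-1],None,fx=4.7,fy=4.6,interpolation=cv2.INTER_CUBIC))"
```

```text
time_s: 6.45
eef_pos: [0.5443, 0.0325, 0.08]
eef_rot: [-0.702, 0.708, 0.054, -0.049]
wrist_force: [0.3, -4.3, -0.7]
opening: 0.003
t 6.45 pos [0.5443 0.0325 0.08  ] F [ 0.33 -4.28 -0.68] along 0.0257 op 0.0030611085335565083
tool axes (cols)
 [[ 0.989  0.008 -0.145]
 [ 0.145 -0.007  0.989]
 [ 0.007 -1.    -0.008]]
shift cm tool [-0.32 -0.02  1.83]
U in tool [-0.003 -0.009  1.   ]
```

View pics/crop3.png

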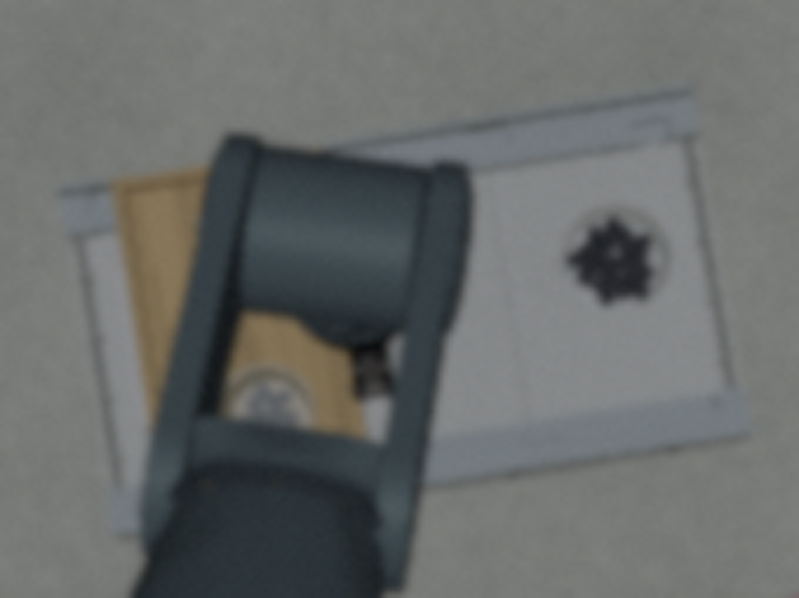

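Crop 3: the board's far corner is at (115,183), so it has moved about 116 mm and sits near +100 mm, square, with about 20 mm to go. This agrees with the fingertip reading. Now slow steps.

```bash
python3 -m jog '[[[0,0,0.25],[0,0,0],0],[[0,0,0.25],[0,0,0],0],[[0,0,0.25],[0,0,0],0],[[0,0,0.25],[0,0,0],0],[[0,0,0.2],[0,0,0],0]]';python3 -m jog '[[[0,0,0.2],[0,0,0],0]]';python3 -m jog '[[[0,0,0.2],[0,0,0],0]]';python3 -c "
from h import *
goto(TC+.044*U+np.array([0,0,.080]))"
```

```text
time_s: 6.92
eef_pos: [0.5424, 0.0449, 0.08]
eef_rot: [-0.702, 0.708, 0.054, -0.049]
wrist_force: [-0.2, -4.7, 1.5]
opening: 0.001
time_s: 7.0
eef_pos: [0.5421, 0.0469, 0.08]
eef_rot: [-0.702, 0.708, 0.054, -0.049]
wrist_force: [-0.5, -5.0, 0.4]
opening: -0.0
time_s: 7.08
eef_pos: [0.5415, 0.0491, 0.0799]
eef_rot: [-0.702, 0.708, 0.054, -0.049]
wrist_force: [-1.1, -0.9, -0.7]
opening: 0.0
t 7.0833 pos [0.5415 0.0491 0.0799] F [-1.13 -0.93 -0.68] along 0.0425 op 0.00022598078226548817
tool axes (cols)
 [[ 0.989  0.007 -0.145]
 [ 0.145 -0.008  0.989]
 [ 0.006 -1.    -0.009]]
shift cm tool [-0.29 -0.02  0.15]
U in tool [-0.003 -0.009  1.   ]
```

The push force fell from 5 N to 1 N, which suggests the drop. A few more small steps to feel the stop.

```bash
python3 -m jog '[[[0,0,0.1],[0,0,0],0]]';python3 -m jog '[[[0,0,0.1],[0,0,0],0]]';python3 -m jog '[[[0,0,0.1],[0,0,0],0]]';python3 -c "
from h import *
goto(TC+.044*U+np.array([0,0,.080]))
c=snap('scene','sc4'); cv2.imwrite('pics/crop4.png',cv2.resize(c['frame'][200:370,200:440,::-1],None,fx=3.3,fy=3.3,interpolation=cv2.INTER_CUBIC))"
```

```text
time_s: 7.17
eef_pos: [0.5411, 0.0506, 0.0797]
eef_rot: [-0.702, 0.708, 0.053, -0.049]
wrist_force: [0.6, -4.1, 1.3]
opening: 0.0
time_s: 7.25
eef_pos: [0.541, 0.0518, 0.0796]
eef_rot: [-0.702, 0.708, 0.054, -0.049]
wrist_force: [0.2, -5.0, 1.5]
opening: -0.004
time_s: 7.33
eef_pos: [0.5408, 0.0529, 0.0796]
eef_rot: [-0.702, 0.708, 0.054, -0.049]
wrist_force: [0.6, -4.1, 0.5]
opening: -0.002
t 7.3333 pos [0.5408 0.0529 0.0796] F [ 0.58 -4.1   0.52] along 0.0464 op -0.0023470611332357754
tool axes (cols)
 [[ 0.989  0.007 -0.145]
 [ 0.145 -0.008  0.989]
 [ 0.006 -1.    -0.009]]
shift cm tool [-0.27 -0.04 -0.24]
U in tool [-0.003 -0.009  1.   ]
```

View pics/crop4.png

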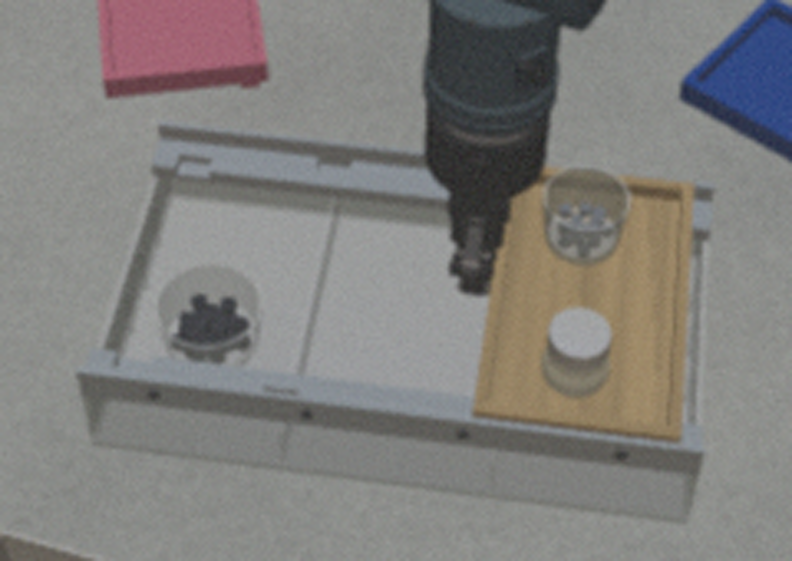

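Crop 4: the board is at the bolt-box end, with the fingertip (470,280) at its edge. Depth should tell whether it has dropped.

```bash
cat >> h.py <<'E'
def tops(f):
    c=load(f); d=c['depth']; v,u=np.mgrid[:480,:640]
    P=np.stack([u,v,np.ones_like(u)],-1)@np.linalg.inv(c['K']).T*d[...,None]
    W=(P-c['t'])@c['R']
    im=cv2.cvtColor(c['frame'],cv2.COLOR_RGB2HSV)
    wood=(im[...,0]>10)&(im[...,0]<25)&(im[...,1]>70)&(d>0)
    wood=wood&(abs(W[...,0]-.545)<.15)&(abs(W[...,1])<.25)&(W[...,2]>.06)&(W[...,2]<.12)
    w=W[wood]-TC; a=w@U; X=np.array([.989,.148,0]); b=w@X
    print(f,'n',wood.sum(),'along range',np.percentile(a,[1,99]).round(4),'lat',np.percentile(b,[1,99]).round(4))
    ca=np.percentile(a,[1,99]).mean(); s=(abs(a-ca)<.05)&(abs(b)<.09)
    A=np.c_[a[s]-ca,b[s],np.ones(s.sum())]
    co=np.linalg.lstsq(A,w[s,2],rcond=None)[0]; print('deck median z',np.median(w[s,2]).round(4),'tilt',co.round(4))
E
python3 -c "
from h import *
for f in('sc0','sc2','sc4','top0','top1'): tops(f)"
```

```text
sc0 n 3413 along range [-0.08   0.046] lat [-0.0992  0.1099]
deck median z 0.0851 tilt [-0.0011  0.0008  0.0851]
sc2 n 3415 along range [-0.0678  0.0581] lat [-0.099   0.1102]
deck median z 0.0851 tilt [-0.0001  0.0001  0.0851]
sc4 n 3274 along range [0.0585 0.1831] lat [-0.098   0.1093]
deck median z 0.0791 tilt [0.0005 0.0002 0.079 ]
top0 n 2487 along range [-0.0774  0.0443] lat [-0.0999  0.1046]
deck median z 0.0855 tilt [-0.0022 -0.0005  0.0855]
top1 n 824 along range [0.0399 0.1619] lat [-0.0639  0.1059]
deck median z 0.0855 tilt [-0.0017 -0.0011  0.0856]
```

The deck dropped from 85.1 to 79.0 mm (6 mm) and lies flat. I retract backwards, then up.

```bash
python3 -m jog '[[[0,0,-1],[0,0,0],0],[[0,0,-2],[0,0,0],0],[[0,0,-3],[0,0,0],0],[[0,-1,-3],[0,0,0],0],[[0,-3,-2],[0,0,0],0],[[0,-3,-2],[0,0,0],0],[[0,-3,-2.5],[0,0,0],0],[[0,-2,-3],[0,0,0],0],[[0,0,-3.5],[0,0,0],0],[[0,0,-3.5],[0,0,0],0],[[0,0,-2],[0,0,0],0],[[0,0,0],[0,0,0],0]]'
python3 -m jog '[[[0,0,0],[0,0,0],0],[[0,0,0],[0,0,0],0],[[0,0,0],[0,0,0],0]]'
python3 - <<'E'
from h import *
a=snap('scene','sc5');snap('top','top5')
tops('sc5');tops('top5');goto(TC)
cv2.imwrite('pics/fin.png',np.vstack([cv2.resize(load('top5')['frame'][60:350,:,::-1],(640,290)),a['frame'][190:480,:,::-1]]))
E
```

```text
time_s: 8.38
eef_pos: [0.5782, -0.2273, 0.2016]
eef_rot: [0.708, -0.702, -0.054, 0.053]
wrist_force: [-0.4, 0.3, -0.1]
opening: -0.0
time_s: 8.63
eef_pos: [0.5772, -0.227, 0.2002]
eef_rot: [0.709, -0.701, -0.053, 0.053]
wrist_force: [-0.7, -0.6, 0.3]
opening: -0.0
sc5 n 3364 along range [0.0583 0.1833] lat [-0.0984  0.1097]
deck median z 0.079 tilt [-0.0023 -0.0006  0.079 ]
top5 n 2489 along range [0.0603 0.1833] lat [-0.099   0.1053]
deck median z 0.0794 tilt [-0.0043  0.0031  0.0795]
t 8.7333 pos [ 0.5773 -0.2266  0.2002] F [ 0.22  0.08 -0.01] along -0.2354 op 0.0005621732119970113
tool axes (cols)
 [[ 0.989 -0.001 -0.149]
 [ 0.149  0.012  0.989]
 [ 0.001 -1.     0.012]]
shift cm tool [ 0.27 20.3  23.3 ]
U in tool [0.001 0.012 1.   ]
```

View pics/fin.png

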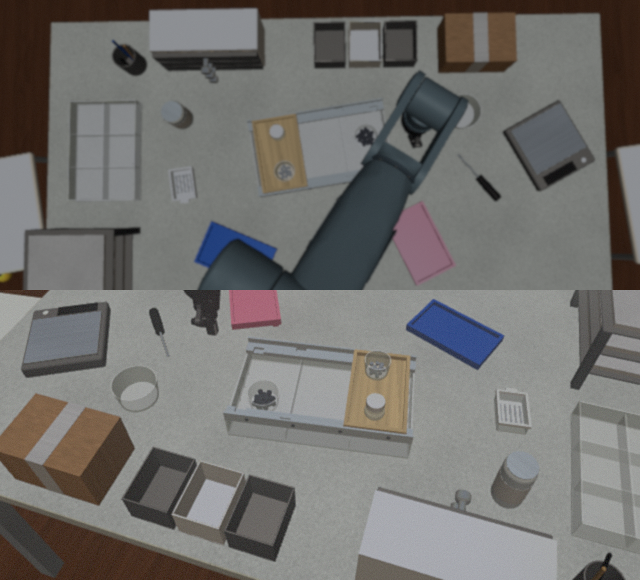

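The final picture shows the board parked at the bolt-box end ((278,152) in the top view), cup and jar upright on it, the other things where they were, and the arm clear.

```bash
python3 -c "
from bench import ctrl
print(ctrl.hand_in())"
```

```text
the job is handed in; nothing more can be done
None
```

The plywood shelf is parked in its notches at the bolt-box end (the tray's +y end), and I handed the job in at about 8.7 s. I pushed it there with the shut fingertips, about 137 mm along the rails. The force readings were at most about 5 N.

**Drop:** the push force fell from 5 N to 1 N near the parking place. Depth images show the deck went from 85.1 to 79.0 mm, the expected 6 mm, with no tilt beyond measurement noise. The shelf's centre came out at about y = +121 mm against the nominal 120 mm.

**Stop not felt:** after the drop I pushed about 4 mm further. The force stayed at 4–5 N, so I did not feel the notch's hard stop. The 6 mm drop is the evidence that it seated, and the depth still read the same after I took the hand away.

**Surroundings:** in the last pictures the cup and jar stand upright on the shelf, and the tub and the things on the table look unmoved. The bolt box is now hidden under the shelf, so I could not see it at the end. Nothing touches the robot, and the wrist force is about 0 N.

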